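# Change the applicator in the terminal press

## Robot

A 6-joint arm with a two-finger parallel gripper is mounted at the origin on the work surface. World frame = base frame: x ahead of the robot, y to its left, z up, the work surface at z = 0. Lengths are in m, angles in degrees, forces in N, time in s.
With the tool pointing down it reaches from about 0.15 to 0.775 m from the base axis. Payload 6.1 kg.
Tool frame: the origin (TCP) lies on the centre line of the jaws, within the pads' length; the fingertips stand robot.tip_extent ahead of it and the grasp point (between the pads) lies 8 mm behind it (robot.tip_extent is the distance from the TCP to the fingertips, in m); z points along the fingers, y is the line along which they close (so a half turn about z gives the same grasp; the last joint's range is limited). The gripper opens to 85 mm and grips with 20 to 120 N. Pads are 22 mm wide; open, the fingers measure 114 mm over their backs; the gripper's body (76 mm by 85 mm) begins 54 mm behind the grasp point. The pads swing forward as they close: fully open they stand 13 mm farther back than shut.
Start: joints at [73.396, 7.208, -2.269, 80.523, 0, 90], TCP at [0.15, 0.503, 0.242] pointing down, gripper open.
Joint ranges: [-155.77, 155.77], [-54.66, 111.73], [-72.52, 77.12], [-102.08, 115.82], [-83.92, 84.16], [-180, 180]. Speed limits (degrees/s): [136.94, 136.94, 172.46, 180, 180, 180].

## Interface

Orientations are given as a 3x3 rotation matrix whose columns are the frame's x, y, z axes.
In Python, from cell import robot gives the robot as it stands.
- The arm moves only by the shell command python3 -m creep 'ROWS' [FORCE]. ROWS is JSON, a list of rows, each an object with "travel": the shift along the world's x, y, z each as a share of 0.4 m, from -1 to 1, a list of three; "dr": the turn, a rotation vector about the world's x, y, z each as a share of 2 pi rad, from -1 to 1, a list of three; "fingers": the opening, from 0 (shut) to 1 (fully open). A call has 1 to 8 rows; each row is the pose to reach, as a shift and turn from the pose commanded when the call began, turning the shorter way round; what a row does not reach only later rows make up. A row lasts 1/12 s, in which the tool goes at most 41.7 mm and 7.16 degrees, less where a joint would pass 70% of its speed; a pose out of reach is approached as far as the arm can. A call with a number of a shift or a turn outside -1 to 1 is refused whole. A call with a gripper value outside its range is refused whole. The fingers move at their own pace and stop on an object; FORCE is the grip in N (left out, the last holds). Time passes only in rows, so rows that repeat a pose let the fingers close. It gives the time, the measured TCP pose, the force, the opening and the grip force at its end, in the units of the state.
- robot.get_state(): the state, without advancing time (a new reading comes with each control period).
- robot.grab_frame(name): name is "side" or "top"; returns a dict with "image" (480x640x3 uint8, red, green, blue), "intrinsics" (3x3 intrinsics, pixels), "dist_coeffs" ([k1, k2, p1, p2, k3] as OpenCV has them; the pictures are not rectified), "cam_to_world" (4x4, takes a point from camera to world coordinates). Camera axes: x right, y up, looking along -z (the intrinsics and any distortion apply to the point x, -y, -z); pixel columns grow to the right and rows downward; lengths in m; the calibration is good to about 2 mm. A picture is of the moment at which its call begins. There is no depth.
- robot.hand_in(): hands the job in; it is judged then, once.
The state is a dict: "t": time; "joint_pos": joint angles; "joint_vel": joint speeds; "effort": joint torques, N m; "tool_pos": TCP position; "tool_rot": TCP orientation; "wrist_force": force on the tool from outside, world axes, zero at the start; "ft_torque": the same for the moment, N m; "opening": opening from 0.0 (shut) to 1.0 (fully open); "gripper_force": force on a finger pad.
Only numpy, scipy, OpenCV 4.12 (cv2) and the standard library are available. Lean on these libraries where they do the work, as an engineer would, in place of code of your own. Each camera call takes 0.05 s, during which the arm holds its last target. There are 200 camera calls.

## Task

Load the crimp applicator into the terminal press: stand it gently on the front of the press's steel plate, narrow anvil block facing out, and slide it in between the guide rails, under the head, until it is fully home against the rear stop with its post head in the slot of the ram. Then swing the clamp bar fully across behind it. Keep the applicator upright and leave the other things on the bench where they are.

Things in the scene. Friction and masses are not known exactly. Their poses are not given: they have to be found in the camera images.
- applicator: Loose crimp applicator of plain steel, 0.9 kg, standing on the bench, 121 mm high. Origin: centre of its underside; z up; x points to the end that leads into the press. Base plate 90 (x) x 66 (y) x 12 mm. Upright housing in the middle 40 (x) x 46 (y) mm, 12 to 98 mm high. A flat feed track juts out to y = -73 mm, x within +-20, 34 to 42 mm high.
- grip (a point): On the applicator's axis 88 mm above its underside: the height to grip the housing, across y (46 mm). Above it only a dial disc of 40 mm diameter (98 to 104 mm), the neck (10 mm diameter) and the post head.
- anvil_face (a point): Middle of the outer face of the dark anvil block at the applicator's trailing end, 45 mm behind its origin (x = -45 mm), 31 mm above its underside; axes as the applicator. The face is upright, 40 mm wide, 12 to 50 mm high, flush with the base edge: the face to push on.
- post_head (a point): On the applicator, centre of its post head, a disc of 22 mm diameter, 7 mm high on the neck, 117.5 mm above the underside.
- press: Fixed white bench-top terminal press, C-frame. Origin on the bench straight below the ram; x runs from the open front into the throat (the sliding direction), y to the left seen along x. Steel plate top 46 mm above the bench, x -210 to 75 mm, y within +-85 mm. Rear stop face at x = 45 mm. Column (y within +-75 mm) from x = 75 to 230 mm, up to 394 mm high.
- home (a point): On the press, on the steel plate straight below the ram, 46 mm above the bench; axes as the press. The applicator is home when its origin is here with its x along the press x.
- mouth (a point): On the press plate at the start of the straight guide rails, x = -115 mm; axes as the press. Rails 20 mm high, inner faces 35.5 mm either side (2.5 mm play each side of the base), straight to x = 48 mm. Before the mouth they flare to 49 mm either side at x = -144 mm. From x = -27 mm inward, lips overhang the base edges, 2.5 mm above them.
- head_edge (a point): Middle of the lower front edge of the press's overhanging head: x = -68 mm, 211 mm above the bench; the head spans 75 mm either side and reaches up to 394 mm. An upright gripper, with the wrist above it, has room only well in front: for the way in the tool must lean back some 30 to 45 degrees, reaching in under this edge.
- ram_slot (a point): On the press, centre of the slot in the ram, 163.5 mm above the bench: 18 mm wide for the neck, 34 mm for the post head, open to the front (-x). The post head is centred here when the applicator is home.
- clamp_bar (a joint): Swing of the clamp bar about its upright pivot, rad, anticlockwise from above. 0: splayed open, pointing 150 degrees anticlockwise from the press x. 0.52: pointing straight out (-x). 2.09, its end stop: straight across the mouth (-y), 2.5 mm behind a homed applicator. An applicator standing further out blocks it. Stays where left; friction 0.12 N m.
- bar_pivot (a point): On the press, pivot axis of the clamp bar at the bar's mid height: x = -54, y = 66 mm in the press frame, 74 mm above the bench. The bar is of steel, 115 mm long from the pivot, 13 mm wide, 12 mm high.
- bar_knob (a point): Centre of the black ball knob, 25 mm diameter, on a 10 mm stem on top of the bar's free end: 110 mm from the pivot axis, 101 mm above the bench. Moves with the bar.
- parts_box: Bystander: open white box 150 x 100 x 45 mm, origin at centre of the underside.
- scrap_box: Bystander: open white box 120 x 90 x 40 mm, origin at centre of the underside.
- reel: Bystander: cardboard reel of brass terminals lying flat, 150 mm diameter, 30 mm high, origin at centre of the underside.
- pliers: Bystander: long-nose pliers with black handles, 150 mm long, lying along x, 16 mm high.
- marker: Bystander: white marker pen with orange cap, 147 mm long, lying along x, 14 mm high.
- micrometer: Bystander: crimp micrometer lying flat, about 125 x 55 mm, 17 mm high.
- oil_bottle: Bystander: small clear bottle, 48 mm diameter, 120 mm high, origin at centre of the underside.
Mind the look-alikes: they are no part of the job. There is more than one size of the applicator; the one meant has the size given above.

How it is judged:
By the outcome, as a careful person would: the job done as asked, in the order asked, and still so for the second after the job is handed in, with the robot touching nothing.
It also fails if it takes over 69 s, if anything falls off the work surface, if the arm or the gripper's body presses on something with over 40 N, if the wrist force passes 120 N, or if a joint passes its speed limit or range.

## Working session

There is one attempt and no reset: what is moved stays moved. The work goes in short steps, Python scripts to look and compute and a shell command to move; the robot and the scene stay as the last step left them, time stands still between calls to the robot, and variables do not carry over. Pictures are saved under pics/ and viewed, at most 10 in all, crops included, and the job is handed in when it is done.

```bash
ls; mkdir -p pics; cat > h.py <<'E'
import numpy as np, cv2
from cell import robot
def grab(n,save=None):
    f=robot.grab_frame(n)
    if save: cv2.imwrite(save,f["image"][:,:,::-1])
    return f
def ray(f,px):
    K=np.array(f["intrinsics"],float);D=np.array(f["dist_coeffs"],float);T=np.array(f["cam_to_world"])
    u=cv2.undistortPoints(np.array(px,float).reshape(-1,1,2),K,D).reshape(-1,2)
    d=np.c_[u[:,0],-u[:,1],-np.ones(len(u))]@T[:3,:3].T
    return T[:3,3],d/np.linalg.norm(d,axis=1,keepdims=True)
def onz(f,px,z):
    o,d=ray(f,px); return o+d*((z-o[2])/d[:,2])[:,None]
def tri(f1,p1,f2,p2):
    o1,d1=ray(f1,p1);o2,d2=ray(f2,p2);out=[]
    for a,b in zip(d1,d2):
        s=np.linalg.lstsq(np.c_[a,-b],o2-o1,rcond=None)[0]
        P,Q=o1+s[0]*a,o2+s[1]*b; out.append([*((P+Q)/2),np.linalg.norm(P-Q)])
    return np.array(out)
def proj(f,P):
    T=np.linalg.inv(np.array(f["cam_to_world"]));p=np.atleast_2d(P)@T[:3,:3].T+T[:3,3]
    p=p*[1,-1,-1]
    return cv2.projectPoints(p.reshape(-1,1,3),np.zeros(3),np.zeros(3),np.array(f["intrinsics"],float),np.array(f["dist_coeffs"],float))[0].reshape(-1,2)
E
python3 - <<'E'
from h import *
for n in("side","top"):
    f=grab(n,f"pics/{n}0.png");print(n,np.round(f["cam_to_world"],3).tolist(),np.round(f["intrinsics"],1).tolist(),f["dist_coeffs"])
s=robot.get_state();print(s,robot.tip_extent)
E
```

```text
pics
side [[0.293, -0.744, 0.601, 1.251], [0.956, 0.234, -0.177, -0.098], [-0.009, 0.626, 0.78, 1.143], [0.0, 0.0, 0.0, 1.0]] [[515.3, 0.0, 327.3], [0.0, 515.3, 243.2], [0.0, 0.0, 1.0]] [-0.03512441  0.          0.          0.          0.        ]
top [[0.01, 0.979, -0.202, 0.21], [-1.0, 0.01, -0.0, 0.154], [0.002, 0.202, 0.979, 1.576], [0.0, 0.0, 0.0, 1.0]] [[517.4, 0.0, 323.1], [0.0, 517.4, 238.5], [0.0, 0.0, 1.0]] [-0.13425181  0.          0.          0.          0.        ]
{'t': 0.1, 'joint_pos': array([ 7.33945766e+01,  7.24007656e+00, -2.32045544e+00,  8.05229538e+01,
        3.00100878e-04,  9.00006424e+01]), 'joint_vel': array([-0.04677435, -0.05393768,  0.05191708,  0.14891951,  0.04209607,
        0.03658177]), 'effort': array([ 1.44572823e-05, -4.36900127e+01,  3.53607059e+01,  1.36460492e-02,
        1.70736155e-05, -1.12792685e-05]), 'tool_pos': array([0.14993491, 0.50277804, 0.2415869 ]), 'tool_rot': array([[-9.58292322e-01,  2.85789518e-01, -4.21428418e-04],
       [ 2.85789828e-01,  9.58291307e-01, -1.39483696e-03],
       [ 5.22140607e-06, -1.45710151e-03, -9.99998938e-01]]), 'wrist_force': array([-0.47653422,  0.19402367, -0.16075693]), 'ft_torque': array([-0.01321996, -0.08058667, -0.00890921]), 'gripper_force': 0.0, 'opening': 1.0029832479752787} 0.011
```

View pics/side0.png

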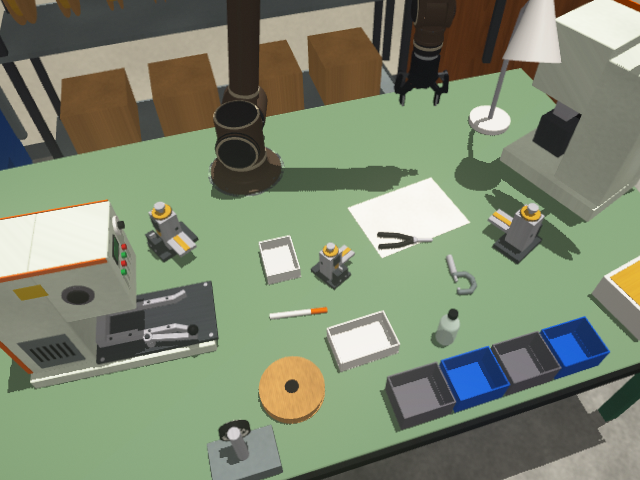

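View pics/top0.png

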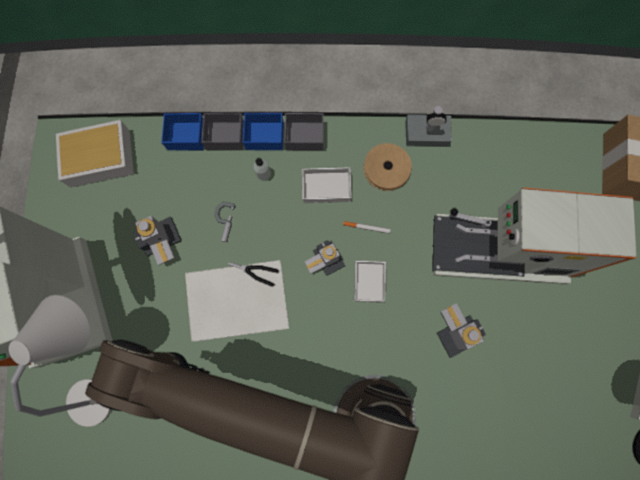

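Top view: press at (530,235), its open front facing left. There are three applicator candidates in top/side pixels: A (462,330)/(170,230), B (325,257)/(332,262) and C (157,240)/(520,228). B looks small, so I'll crop all three at the same scale and measure them.

```bash
python3 - <<'E'
import cv2,numpy as np
s=cv2.imread("pics/side0.png");t=cv2.imread("pics/top0.png")
c=lambda im,x,y,w=66,h=75:cv2.resize(im[y-h//2:y-h//2+h,x-w//2:x-w//2+w],(264,300),interpolation=cv2.INTER_CUBIC)
a=np.hstack([c(s,170,230),c(s,332,262),c(s,518,228)]);b=np.hstack([c(t,462,330),c(t,325,257),c(t,157,240)])
cv2.imwrite("pics/cand.png",np.vstack([a,b]))
E
```

```text
(no output)
```

View pics/cand.png

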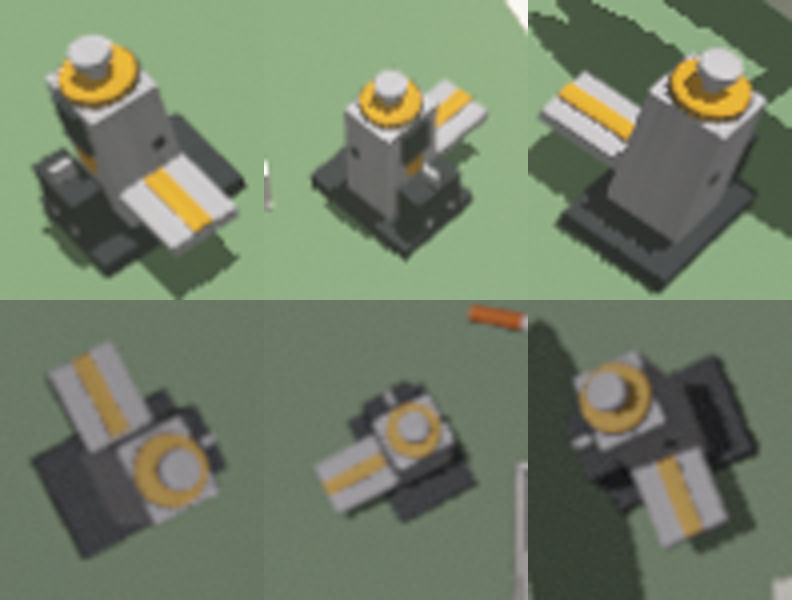

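```bash
python3 - <<'E'
from h import *
fs=grab("side");ft=grab("top")
S=[(160.25,204.75),(330.75,245.5),(533,206.5)];T=[(474.75,335.5),(329.25,251.75),(143.5,225.75)]
print(tri(fs,S,ft,T).round(4))
c=lambda x,y,ox,oy:(ox+x/4,oy+y/4)
A=[c(35,162,429,293),c(83,257,429,293)];B=[c(402-264,222,292,220),c(476-264,182,292,220)];C=[c(715-528,57,124,203),c(757-528,155,124,203)]
for n,p in zip("ABC",(A,B,C)):
    w=onz(ft,p,.012);print(n,w.round(4).tolist(),np.linalg.norm(w[0]-w[1]))
E
```

```text
[[ 0.2348 -0.2594  0.1576  0.0082]
 [ 0.4716  0.1387  0.1186  0.0042]
 [ 0.5349  0.6712  0.1565  0.0044]]
A [[0.2432, -0.193, 0.012], [0.1725, -0.2279, 0.012]] 0.0788864964521916
B [[0.4167, 0.1432, 0.012], [0.448, 0.0869, 0.012]] 0.06439545809941427
C [[0.595, 0.6351, 0.012], [0.5168, 0.5961, 0.012]] 0.08746402202460725
```

B measures about 0.119 m high with a base about 66 mm wide, so it is the one meant. A and C come out around 157 mm. The close crop agrees: B's track points lower-left in the top view and its anvil upper-left. Next, the press.

```bash
python3 - <<'E'
import cv2
s=cv2.imread("pics/side0.png");t=cv2.imread("pics/top0.png")
cv2.imwrite("pics/pt.png",cv2.resize(t[195:295,425:575],(750,500),interpolation=cv2.INTER_CUBIC))
cv2.imwrite("pics/ps.png",cv2.resize(s[260:380,75:235],(800,600),interpolation=cv2.INTER_CUBIC))
E
```

```text
(no output)
```

View pics/pt.png

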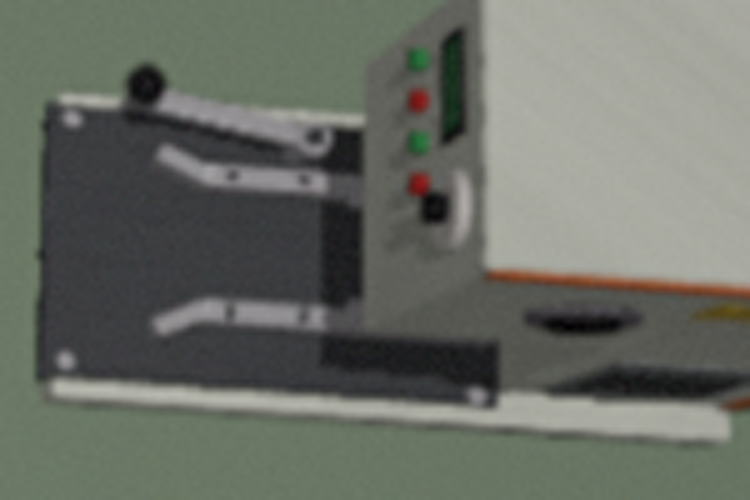

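View pics/ps.png

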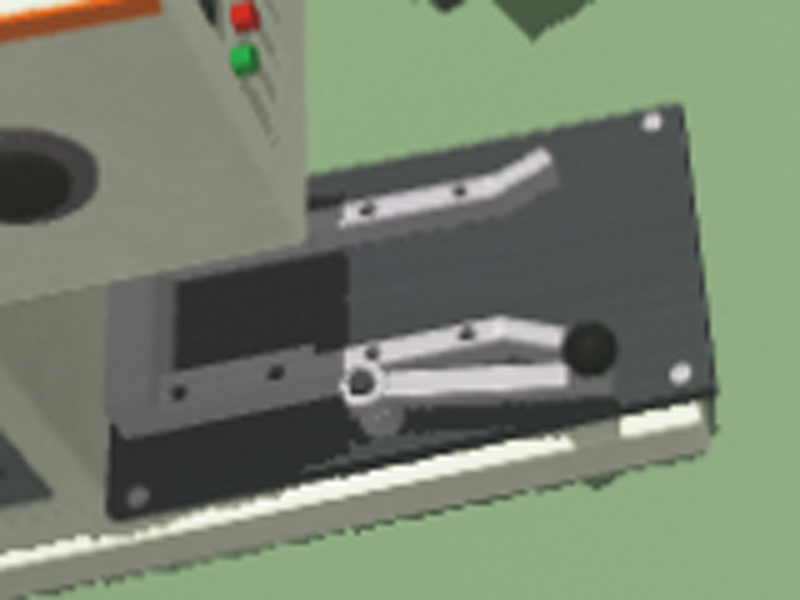

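```bash
python3 - <<'E'
from h import *
fs=grab("side");ft=grab("top")
u=lambda p,ox,oy:[(ox+(x+.5)/5-.5,oy+(y+.5)/5-.5) for x,y in p]
names="c+ c- s+ s- piv knob h-1 h-2 h+1 h+2 tip-".split()
T=u([(47,102),(40,383),(72,119),(66,360),(316,137),(147,86),(230,313),(305,317),(232,175),(305,180),(160,327)],425,195)
S=u([(716,390),(683,104),(681,374),(652,122),(362,382),(590,350),(460,190),(367,208),(466,333),(372,352),(545,155)],75,260)
R=tri(ft,T,fs,S)
for n,r in zip(names,R): print(n,r.round(4))
w=onz(ft,u([(47,102),(40,383),(495,405)],425,195),.046);print(w.round(4).tolist())
w2=onz(fs,u([(716,390),(683,104),(115,517)],75,260),.046);print(w2.round(4).tolist())
# fit press pose, plate corners (both views) 
L=np.array([[-.21,.085],[-.21,-.085],[.075,-.085],[-.21,.085],[-.21,-.085],[.075,.085]])
for sel in ([0,1,2],[3,4,5],range(6)):
    sel=list(sel);W=np.r_[w,w2][sel,:2];l=L[sel];wc,lc=W.mean(0),l.mean(0)
    U,_,V=np.linalg.svd((l-lc).T@(W-wc));Rm=(U@V).T
    t=wc-Rm@lc;print("yaw",np.degrees(np.arctan2(Rm[1,0],Rm[0,0])),"home",t.round(4),"res",((l@Rm.T+t)-W).round(4).tolist())
for i in range(4,11): print(names[i],((R[i,:2]-t)@Rm).round(4))
# applicator, half pixel fix
S=[(330.75-.375,245.5-.375)];T=[(329.25-.375,251.75-.375)]
print(tri(fs,S,ft,T).round(4))
y=cv2.inRange(cv2.cvtColor(ft["image"][215:300,285:365],cv2.COLOR_RGB2HSV),(12,110,90),(35,255,255))
n,lab,st,ce=cv2.connectedComponentsWithStats(y)
for k in range(1,n):
    if st[k,4]<15: continue
    p=np.argwhere(lab==k)[:,::-1]+[285,215]
    W=onz(ft,p,.042)[:,:2];c=W.mean(0);_,sv,V=np.linalg.svd(W-c,full_matrices=False);print(st[k,4],c.round(4),sv.round(3),np.degrees(np.arctan2(V[0,1],V[0,0])))
E
```

```text
c+ [ 0.6025 -0.1847  0.043   0.0019]
c- [ 0.4288 -0.1745  0.0395  0.0037]
s+ [ 0.591  -0.1991  0.0465  0.0018]
s- [ 0.4416 -0.19    0.0475  0.0016]
piv [ 0.5728 -0.3395  0.0825  0.0025]
knob [ 0.5984 -0.2326  0.1001  0.0021]
h-1 [ 0.4677 -0.2864  0.0664  0.0015]
h-2 [ 0.4654 -0.3319  0.0675  0.0018]
h+1 [ 0.5519 -0.2916  0.0683  0.0006]
h+2 [ 0.5492 -0.3362  0.0687  0.0015]
tip- [ 0.459  -0.2433  0.0659  0.0019]
[[0.6016, -0.185, 0.046], [0.4276, -0.1749, 0.046], [0.4154, -0.4565, 0.046]]
[[0.6045, -0.1836, 0.046], [0.4342, -0.1722, 0.046], [0.5878, -0.464, 0.046]]
yaw -93.16425933734122 home [ 0.5035 -0.3885] res [[-0.0016, 0.0014], [0.0026, 0.0008], [-0.0009, -0.0022]]
yaw -93.28310539212718 home [ 0.5073 -0.3864] res [[-0.0003, 0.0019], [0.0002, 0.0003], [0.0001, -0.0022]]
yaw -93.14954484842032 home [ 0.5055 -0.3875] res [[0.0004, 0.0025], [0.0046, 0.0018], [0.0011, -0.0012], [-0.0025, 0.001], [-0.002, -0.001], [-0.0015, -0.0031]]
piv [-0.0516  0.0645]
knob [-0.1598  0.0842]
h-1 [-0.0989 -0.0433]
h-2 [-0.0533 -0.0431]
h+1 [-0.0983  0.041 ]
h+2 [-0.0537  0.0408]
tip- [-0.1414 -0.0544]
[[0.472  0.1387 0.1207 0.0019]]
36 [0.5727 0.0767] [0.065 0.021] -99.10578007635631
68 [0.4809 0.1363] [0.101 0.093] -118.94888148391946
39 [0.4498 0.1802] [0.08  0.014] 118.8763499848814
```

B it is: post head at (0.472, 0.139, 0.121), yaw ≈ 208.9°. Press home is ≈ (0.504, -0.389) with yaw ≈ -93.2°, and the bar points about 170° from the press x. I'll place it upright, push the anvil face with a leaning tool, then swing the bar.

```bash
P='{"travel":[0.805,-0.91,-0.08],"dr":[0,0,0.126],"fingers":1}'; cat >> h.py <<'E'
def st():
    s=robot.get_state();print("t",round(s["t"],2),"p",s["tool_pos"].round(4),"F",s["wrist_force"].round(1),"op",round(s["opening"],3),"g",round(s["gripper_force"],1),"j",s["joint_pos"].round(1));print(s["tool_rot"].round(4).tolist())
E
python3 -m creep '[{"travel":[0.805,-0.91,-0.08],"dr":[0,0,0.126],"fingers":1},{"travel":[0.805,-0.91,-0.08],"dr":[0,0,0.126],"fingers":1},{"travel":[0.805,-0.91,-0.08],"dr":[0,0,0.126],"fingers":1},{"travel":[0.805,-0.91,-0.08],"dr":[0,0,0.126],"fingers":1},{"travel":[0.805,-0.91,-0.08],"dr":[0,0,0.126],"fingers":1},{"travel":[0.805,-0.91,-0.08],"dr":[0,0,0.126],"fingers":1},{"travel":[0.805,-0.91,-0.08],"dr":[0,0,0.126],"fingers":1},{"travel":[0.805,-0.91,-0.08],"dr":[0,0,0.126],"fingers":1}]' 40; python3 -c "from h import *;st()"
```

```text
t: 0.97
tool_pos: [0.3491, 0.279, 0.2228]
tool_rot: [[-0.874, -0.486, 0.0], [-0.486, 0.874, 0.001], [-0.001, 0.0, -1.0]]
wrist_force: [0.1, 0.7, 0.3]
opening: 1.0
gripper_force: 0.0
t 0.97 p [0.3491 0.279  0.2228] F [0.1 0.7 0.3] op 1.0 g 0.0 j [ 38.6  -1.2 -13.7  77.5   0.    9.5]
[[-0.8739, -0.486, 0.0004], [-0.486, 0.8739, 0.0008], [-0.0007, 0.0005, -1.0]]
```

```bash
python3 -m creep '[{"travel":[0.307,-0.351,-0.057],"dr":[0,0,0],"fingers":1},{"travel":[0.307,-0.351,-0.057],"dr":[0,0,0],"fingers":1},{"travel":[0.307,-0.351,-0.057],"dr":[0,0,0],"fingers":1},{"travel":[0.307,-0.351,-0.057],"dr":[0,0,0],"fingers":1},{"travel":[0.307,-0.351,-0.057],"dr":[0,0,0],"fingers":1},{"travel":[0.307,-0.351,-0.057],"dr":[0,0,0],"fingers":1},{"travel":[0.307,-0.351,-0.057],"dr":[0,0,0],"fingers":1}]' 40; python3 - <<'E'
from h import *
st();f=grab("side");x,y=proj(f,[.472,.139,.12])[0].astype(int);print(x,y)
cv2.imwrite("pics/g1.png",cv2.resize(f["image"][y-70:y+55,x-80:x+80,::-1],(640,500),interpolation=cv2.INTER_CUBIC))
E
```

```text
t: 1.55
tool_pos: [0.4717, 0.1385, 0.1994]
tool_rot: [[-0.878, -0.479, -0.001], [-0.479, 0.878, -0.0], [0.001, 0.0, -1.0]]
wrist_force: [-0.7, 0.3, 0.2]
opening: 1.003
gripper_force: 0.0
t 1.55 p [0.4717 0.1385 0.1994] F [-0.7  0.3  0.2] op 1.003 g 0.0 j [ 16.4   3.8 -11.4  74.8   0.  -12.2]
[[-0.878, -0.4786, -0.0011], [-0.4786, 0.878, -0.0001], [0.001, 0.0004, -1.0]]
330 245
```

View pics/g1.png

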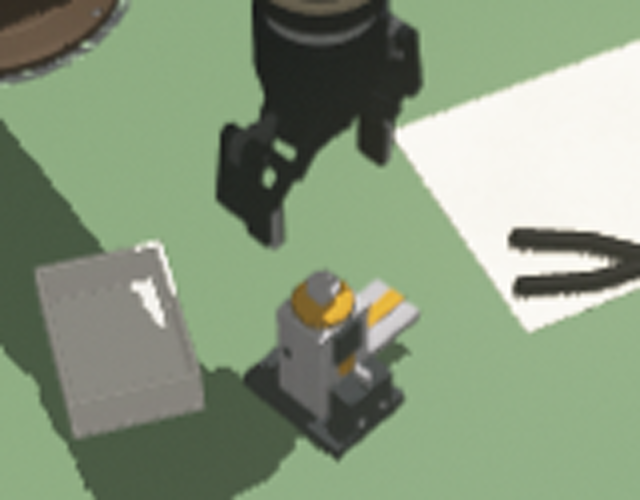

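The fingers straddle the applicator: tips at crop (270,240) and (380,160), post head at (322,285). Going down to grip.

```bash
python3 -m creep '[{"travel":[0,0,-0.1],"dr":[0,0,0],"fingers":1},{"travel":[0,0,-0.18],"dr":[0,0,0],"fingers":1},{"travel":[0,0,-0.25],"dr":[0,0,0],"fingers":1},{"travel":[0,0,-0.299],"dr":[0,0,0],"fingers":1},{"travel":[0,0,-0.299],"dr":[0,0,0],"fingers":1}]' 40; python3 -m creep '[{"travel":[0,0,0],"dr":[0,0,0],"fingers":0.6},{"travel":[0,0,0],"dr":[0,0,0],"fingers":0.5},{"travel":[0,0,0],"dr":[0,0,0],"fingers":0.4},{"travel":[0,0,0],"dr":[0,0,0],"fingers":0.4},{"travel":[0,0,0],"dr":[0,0,0],"fingers":0.4},{"travel":[0,0,0],"dr":[0,0,0],"fingers":0.4},{"travel":[0,0,0],"dr":[0,0,0],"fingers":0.4},{"travel":[0,0,0],"dr":[0,0,0],"fingers":0.4}]' 40
```

```text
t: 2.02
tool_pos: [0.4678, 0.14, 0.0766]
tool_rot: [[-0.876, -0.483, -0.006], [-0.483, 0.876, -0.002], [0.006, 0.002, -1.0]]
wrist_force: [-0.9, 0.6, -0.4]
opening: 1.003
gripper_force: 0.0
t: 2.68
tool_pos: [0.4728, 0.1397, 0.0825]
tool_rot: [[-0.877, -0.481, 0.004], [-0.481, 0.877, 0.0], [-0.004, -0.002, -1.0]]
wrist_force: [-0.4, -2.2, 5.2]
opening: 0.53
gripper_force: 43.3
```

```bash
python3 -m creep '[{"travel":[0,0,0.05],"dr":[0,0,0],"fingers":0.4},{"travel":[0,0,0.12],"dr":[0,0,0],"fingers":0.4},{"travel":[0,0,0.2],"dr":[0,0,0],"fingers":0.4},{"travel":[0,0,0.27],"dr":[0,0,0],"fingers":0.4},{"travel":[0,0,0.3],"dr":[0,0,0],"fingers":0.4},{"travel":[0,0,0.3],"dr":[0,0,0],"fingers":0.4}]' 40; python3 -m creep '[{"travel":[0.01,-0.05,0],"dr":[0,0,0.01],"fingers":0.4},{"travel":[0.02,-0.13,0],"dr":[0,0,0.025],"fingers":0.4},{"travel":[0.03,-0.22,0],"dr":[0,0,0.041],"fingers":0.4},{"travel":[0.04,-0.31,0],"dr":[0,0,0.057],"fingers":0.4},{"travel":[0.05,-0.4,0],"dr":[0,0,0.073],"fingers":0.4},{"travel":[0.06,-0.49,0],"dr":[0,0,0.09],"fingers":0.4},{"travel":[0.07,-0.58,0],"dr":[0,0,0.107],"fingers":0.4},{"travel":[0.08,-0.66,0],"dr":[0,0,0.124],"fingers":0.4}]' 40;  python3 -m creep '[{"travel":[0.01,-0.08,0],"dr":[0,0,0.015],"fingers":0.4},{"travel":[0.018,-0.15,0],"dr":[0,0,0.027],"fingers":0.4},{"travel":[0.021,-0.21,0],"dr":[0,0,0.034],"fingers":0.4},{"travel":[0.024,-0.248,0],"dr":[0,0,0.0374],"fingers":0.4},{"travel":[0.024,-0.248,0],"dr":[0,0,0.0374],"fingers":0.4},{"travel":[0.024,-0.248,0],"dr":[0,0,0.0374],"fingers":0.4},{"travel":[0.024,-0.248,0],"dr":[0,0,0.0374],"fingers":0.4}]' 40; python3 - <<'E'
from h import *
st()
for n in("top","side"):
    f=grab(n,f"pics/{n}2.png")
    y=cv2.inRange(cv2.cvtColor(f["image"],cv2.COLOR_RGB2HSV),(12,110,90),(35,255,255))
    k,lab,s,c=cv2.connectedComponentsWithStats(y)
    x0,y0=proj(f,[.4,-.224,.16])[0]
    for i in range(1,k):
        if s[i,4]>15 and np.hypot(c[i][0]-x0,c[i][1]-y0)<60: print(n,s[i],c[i].round(1))
E
```

```text
t: 3.18
tool_pos: [0.4724, 0.14, 0.2034]
tool_rot: [[-0.877, -0.481, 0.004], [-0.481, 0.877, 0.002], [-0.005, -0.001, -1.0]]
wrist_force: [0.7, -0.1, -9.7]
opening: 0.528
gripper_force: 45.2
t: 3.85
tool_pos: [0.5021, -0.1263, 0.1982]
tool_rot: [[-0.281, -0.96, -0.003], [-0.96, 0.281, 0.001], [0.0, 0.003, -1.0]]
wrist_force: [0.5, 0.4, -9.3]
opening: 0.529
gripper_force: 44.8
t: 4.43
tool_pos: [0.5121, -0.2229, 0.1987]
tool_rot: [[-0.055, -0.998, -0.003], [-0.998, 0.055, 0.002], [-0.002, 0.003, -1.0]]
wrist_force: [-0.1, 0.5, -9.0]
opening: 0.529
gripper_force: 44.8
t 4.43 p [ 0.5121 -0.2229  0.1987] F [-0.1  0.5 -9. ] op 0.529 g 44.8 j [ -23.5   11.1   -3.1   76.     0.  -110.4]
[[-0.0551, -0.9985, -0.0026], [-0.9985, 0.0551, 0.0018], [-0.0016, 0.0027, -1.0]]
top [456 246   4  16  48] [457.1 253.6]
side [184 244   6   7  25] [186.2 247.4]
side [185 263   4  12  37] [186.3 268.4]
```

```bash
python3 - <<'E'
import cv2,numpy as np
t=cv2.imread("pics/top2.png");s=cv2.imread("pics/side2.png")
a=cv2.resize(t[190:295,425:530],(400,400),interpolation=cv2.INTER_CUBIC);b=cv2.resize(s[220:370,100:250],(400,400),interpolation=cv2.INTER_CUBIC)
cv2.imwrite("pics/h1.png",np.hstack([a,b]))
E
```

```text
(no output)
```

View pics/h1.png

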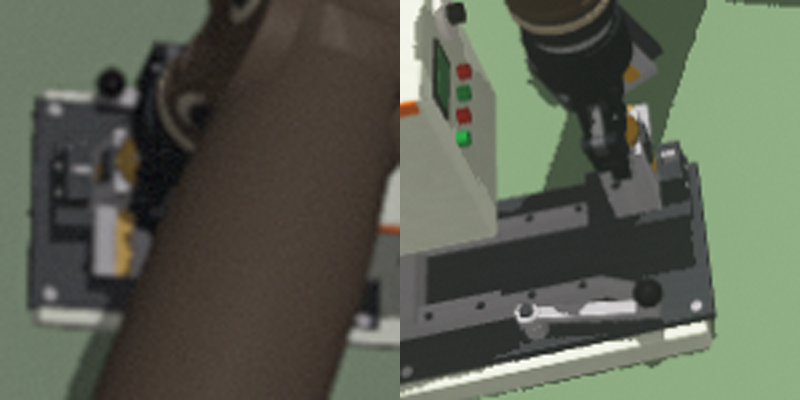

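```bash
python3 - <<'E'
from h import *
f=grab("top");u=lambda x,y:(425+(x+.5)/3.81-.5,190+(y+.5)/3.81-.5)
w=onz(f,[u(51,149),u(49,241)],.128);print(w.round(4).tolist(),w.mean(0))
g=cv2.cvtColor(f["image"],cv2.COLOR_RGB2GRAY)
x=proj(f,[.513,-.18,.128])[0];print(x);c=int(x[0])
print(g[222:262,c].tolist()); print(g[222:262,c+2].tolist())
E
```

```text
[[0.5398, -0.1771, 0.128], [0.4689, -0.1731, 0.128]] [ 0.50434169 -0.17508644  0.128     ]
[439.34320163 237.82254576]
[60, 62, 63, 63, 61, 55, 52, 47, 47, 40, 37, 48, 36, 29, 34, 29, 30, 45, 60, 41, 30, 32, 42, 44, 46, 50, 43, 34, 31, 29, 32, 45, 61, 66, 61, 65, 63, 64, 62, 66]
[62, 64, 59, 65, 62, 59, 57, 46, 36, 30, 35, 46, 36, 35, 29, 29, 33, 46, 50, 42, 30, 35, 52, 64, 64, 65, 61, 38, 31, 32, 35, 42, 60, 66, 63, 63, 64, 63, 64, 62]
```

```bash
python3 - <<'E'
from h import *
f=grab("top");print(onz(f,[(447.3-.4,234.6-.4)],.166).round(4))
# track end edges at z .158: crop (93..133, 275)
u=lambda x,y:(425+(x+.5)/3.81-.5,190+(y+.5)/3.81-.5)
print(onz(f,[u(93,206),u(93,275)],.158).round(4), "expected y face", .5121-.023,.5121-.073)
s=grab("side");g=s["image"]
cv2.imwrite("pics/h2.png",cv2.resize(g[255:325,165:235,::-1],(560,560),interpolation=cv2.INTER_CUBIC))
for P in ([0,0,.0],):pass
ex=np.array([-.0558,-.9984,0]);ey=np.array([.9984,-.0558,0]);o=np.array([.5121,-.2229,.116])
for a,b in((-.045,.033),(-.045,-.033),(.045,.033)):
    for n,ff in(("side",s),("top",f)): print(n,a,b,proj(ff,o+a*ex+b*ey+[0,0,.012])[0].round(1))
E
```

```text
[[ 0.5157 -0.1932  0.166 ]]
[[ 0.4901 -0.2002  0.158 ]
 [ 0.4384 -0.1982  0.158 ]] expected y face 0.4891 0.4391
side -0.045 0.033 [209.2 299.4]
top -0.045 0.033 [438.8 226.1]
side -0.045 -0.033 [206.4 276.9]
top -0.045 -0.033 [438.4 248.5]
side 0.045 0.033 [170.3 307.4]
top 0.045 0.033 [469.4 228.2]
```

View pics/h2.png

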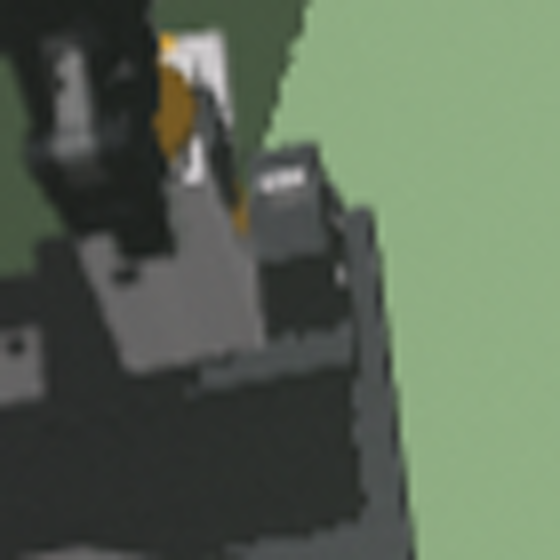

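The base corner is at side px (209,297), as predicted, and the track ends match within 1 mm. The anvil faces out. Lowering gently.

```bash
python3 -m creep '[{"travel":[0.002,-0.003,-0.03],"dr":[0,0,0],"fingers":0.4},{"travel":[0.002,-0.003,-0.07],"dr":[0,0,0],"fingers":0.4},{"travel":[0.002,-0.003,-0.11],"dr":[0,0,0],"fingers":0.4},{"travel":[0.002,-0.003,-0.14],"dr":[0,0,0],"fingers":0.4},{"travel":[0.002,-0.003,-0.155],"dr":[0,0,0],"fingers":0.4},{"travel":[0.002,-0.003,-0.16],"dr":[0,0,0],"fingers":0.4},{"travel":[0.002,-0.003,-0.164],"dr":[0,0,0],"fingers":0.4},{"travel":[0.002,-0.003,-0.164],"dr":[0,0,0],"fingers":0.4}]' 40; python3 -m creep '[{"travel":[0,0,-0.001],"dr":[0,0,0],"fingers":0.4},{"travel":[0,0,-0.002],"dr":[0,0,0],"fingers":0.4},{"travel":[0,0,-0.003],"dr":[0,0,0],"fingers":0.4},{"travel":[0,0,-0.004],"dr":[0,0,0],"fingers":0.4},{"travel":[0,0,-0.005],"dr":[0,0,0],"fingers":0.4},{"travel":[0,0,-0.006],"dr":[0,0,0],"fingers":0.4},{"travel":[0,0,-0.006],"dr":[0,0,0],"fingers":0.4}]' 40
```

```text
t: 5.35
tool_pos: [0.5141, -0.2247, 0.1353]
tool_rot: [[-0.054, -0.999, 0.001], [-0.999, 0.054, -0.0], [0.0, -0.001, -1.0]]
wrist_force: [0.6, 0.5, -8.9]
opening: 0.531
gripper_force: 44.8
t: 5.93
tool_pos: [0.5137, -0.2248, 0.1322]
tool_rot: [[-0.055, -0.998, -0.0], [-0.998, 0.055, 0.0], [-0.0, 0.0, -1.0]]
wrist_force: [-0.4, 0.4, -9.6]
opening: 0.528
gripper_force: 44.8
```

```bash
for i in 1 2; do python3 -m creep '[{"travel":[0,0,-0.001],"dr":[0,0,0],"fingers":0.4},{"travel":[0,0,-0.002],"dr":[0,0,0],"fingers":0.4},{"travel":[0,0,-0.003],"dr":[0,0,0],"fingers":0.4},{"travel":[0,0,-0.004],"dr":[0,0,0],"fingers":0.4},{"travel":[0,0,-0.005],"dr":[0,0,0],"fingers":0.4},{"travel":[0,0,-0.005],"dr":[0,0,0],"fingers":0.4}]' 40|egrep "_pos|wrist"; done
```

```text
tool_pos: [0.5136, -0.2247, 0.1302]
wrist_force: [-0.4, 0.1, -10.1]
tool_pos: [0.5137, -0.2249, 0.1287]
wrist_force: [-1.0, -0.4, -3.9]
```

```bash
python3 -m creep '[{"travel":[0,0,-0.001],"dr":[0,0,0],"fingers":0.4},{"travel":[0,0,-0.0015],"dr":[0,0,0],"fingers":0.4},{"travel":[0,0,-0.0015],"dr":[0,0,0],"fingers":0.4},{"travel":[0,0,-0.0015],"dr":[0,0,0],"fingers":0.4}]' 40; python3 -c "from h import *;st()"
```

```text
t: 7.27
tool_pos: [0.5138, -0.2251, 0.1286]
tool_rot: [[-0.055, -0.998, 0.001], [-0.998, 0.055, -0.001], [0.001, -0.001, -1.0]]
wrist_force: [-3.5, -1.4, 3.5]
opening: 0.531
gripper_force: 46.2
t 7.27 p [ 0.5138 -0.2251  0.1286] F [-3.5 -1.4  3.5] op 0.531 g 46.2 j [ -23.6   12.3  -10.5   67.1   -0.  -110.5]
[[-0.0548, -0.9985, 0.0008], [-0.9985, 0.0548, -0.0011], [0.001, -0.0009, -1.0]]
```

```bash
python3 -m creep '[{"travel":[0,-0.006,0],"dr":[0,0,0],"fingers":0.4},{"travel":[-0.001,-0.012,0],"dr":[0,0,0],"fingers":0.4},{"travel":[-0.001,-0.02,0],"dr":[0,0,0],"fingers":0.4},{"travel":[-0.002,-0.028,0],"dr":[0,0,0],"fingers":0.4},{"travel":[-0.002,-0.036,0],"dr":[0,0,0],"fingers":0.4},{"travel":[-0.002,-0.036,0],"dr":[0,0,0],"fingers":0.4}]' 40; python3 -m creep '[{"travel":[0,0,0],"dr":[0,0,0],"fingers":0.55},{"travel":[0,0,0],"dr":[0,0,0],"fingers":0.6},{"travel":[0,0,0],"dr":[0,0,0],"fingers":0.7},{"travel":[0,0,0],"dr":[0,0,0],"fingers":0.8},{"travel":[0,0,0],"dr":[0,0,0],"fingers":0.9},{"travel":[0,0,0],"dr":[0,0,0],"fingers":0.9}]' 40
```

```text
t: 7.77
tool_pos: [0.5146, -0.2385, 0.1286]
tool_rot: [[-0.054, -0.999, 0.004], [-0.999, 0.054, 0.002], [-0.002, -0.004, -1.0]]
wrist_force: [1.8, 5.4, 3.5]
opening: 0.529
gripper_force: 46.3
t: 8.27
tool_pos: [0.5128, -0.2393, 0.1276]
tool_rot: [[-0.055, -0.998, -0.0], [-0.998, 0.055, -0.0], [0.0, 0.0, -1.0]]
wrist_force: [-0.4, 0.2, 0.2]
opening: 0.9
gripper_force: 0.0
```

```bash
python3 -m creep '[{"travel":[0,0,0.06],"dr":[0,0,0],"fingers":0.9},{"travel":[0,0,0.14],"dr":[0,0,0],"fingers":0.9},{"travel":[0,0,0.23],"dr":[0,0,0],"fingers":0.9},{"travel":[0,0,0.28],"dr":[0,0,0],"fingers":0.9},{"travel":[0.005,0.06,0.28],"dr":[0,0,0],"fingers":0.6},{"travel":[0.01,0.15,0.28],"dr":[-0.02,0.001,0],"fingers":0.3},{"travel":[0.014,0.25,0.28],"dr":[-0.04,0.002,0],"fingers":0},{"travel":[0.014,0.30,0.28],"dr":[-0.06,0.003,0],"fingers":0}]' 40; python3 -m creep '[{"travel":[0,0,0],"dr":[-0.02,0.001,0],"fingers":0},{"travel":[0,0,0],"dr":[-0.04,0.002,0],"fingers":0},{"travel":[0,0,0],"dr":[-0.051,0.003,0],"fingers":0},{"travel":[0,0,0],"dr":[-0.051,0.003,0],"fingers":0},{"travel":[0,0,0],"dr":[-0.051,0.003,0],"fingers":0},{"travel":[0,0,0],"dr":[-0.051,0.003,0],"fingers":0}]' 40;python3 - <<'E'
from h import *
st()
f=grab("side");cv2.imwrite("pics/i1.png",cv2.resize(f["image"][180:380,60:300,::-1],(720,600),interpolation=cv2.INTER_CUBIC))
E
```

```text
t: 8.93
tool_pos: [0.5189, -0.1178, 0.2413]
tool_rot: [[-0.054, -0.998, -0.013], [-0.927, 0.055, -0.371], [0.371, -0.008, -0.929]]
wrist_force: [0.2, 0.2, -1.0]
opening: 0.338
gripper_force: 0.0
t: 9.43
tool_pos: [0.5187, -0.1195, 0.2401]
tool_rot: [[-0.043, -0.999, -0.034], [-0.767, 0.055, -0.639], [0.64, -0.001, -0.769]]
wrist_force: [-0.6, -1.3, -0.8]
opening: -0.0
gripper_force: 0.0
t 9.43 p [ 0.5187 -0.1195  0.2401] F [-0.6 -1.3 -0.8] op -0.0 g 0.0 j [  6.7  10.7  -6.9  80.5 -39.1 -77.3]
[[-0.0427, -0.9985, -0.034], [-0.7674, 0.0546, -0.6388], [0.6397, -0.0012, -0.7686]]
```

View pics/i1.png

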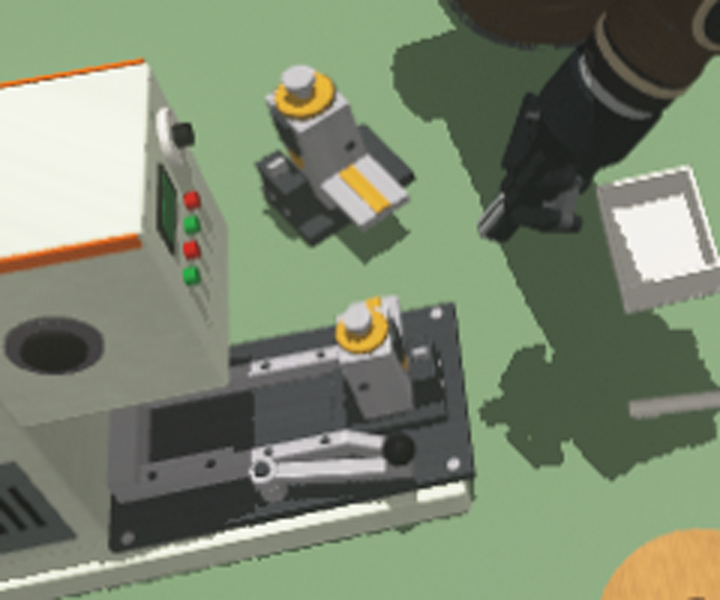

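The applicator stands upright between the rails (crop (370,370)), with the tool leaning and closed. Moving behind the anvil face.

```bash
python3 -m creep '[{"travel":[0,0,-0.08],"dr":[0,0,0],"fingers":0},{"travel":[0,0,-0.17],"dr":[0,0,0],"fingers":0},{"travel":[0,0,-0.26],"dr":[0,0,0],"fingers":0},{"travel":[0,0,-0.35],"dr":[0,0,0],"fingers":0},{"travel":[0,-0.01,-0.4],"dr":[0,0,0],"fingers":0},{"travel":[0,-0.04,-0.405],"dr":[0,0,0],"fingers":0},{"travel":[0,-0.08,-0.405],"dr":[0,0,0],"fingers":0},{"travel":[0,-0.08,-0.405],"dr":[0,0,0],"fingers":0}]' 40
python3 -c "from h import *;st()"
```

```text
t: 10.15
tool_pos: [0.5182, -0.154, 0.0782]
tool_rot: [[-0.046, -0.998, -0.036], [-0.766, 0.058, -0.64], [0.641, -0.002, -0.768]]
wrist_force: [-0.2, 0.0, -0.4]
opening: -0.001
gripper_force: 0.0
t 10.15 p [ 0.5182 -0.154   0.0782] F [-0.2  0.  -0.4] op -0.001 g 0.0 j [  3.   14.9 -22.8  57.5 -39.6 -81.7]
[[-0.0459, -0.9983, -0.0359], [-0.7663, 0.0582, -0.6399], [0.6409, -0.0018, -0.7677]]
```

```bash
python3 -m creep '[{"travel":[-0.001,-0.02,0],"dr":[0,0,0],"fingers":0},{"travel":[-0.002,-0.04,0],"dr":[0,0,0],"fingers":0},{"travel":[-0.003,-0.055,0],"dr":[0,0,0],"fingers":0},{"travel":[-0.004,-0.07,0],"dr":[0,0,0],"fingers":0},{"travel":[-0.005,-0.085,0],"dr":[0,0,0],"fingers":0},{"travel":[-0.0055,-0.1,0],"dr":[0,0,0],"fingers":0},{"travel":[-0.0065,-0.115,0],"dr":[0,0,0],"fingers":0},{"travel":[-0.007,-0.13,0],"dr":[0,0,0],"fingers":0}]' 40|egrep "_pos|wrist"; python3 -m creep '[{"travel":[-0.001,-0.015,0],"dr":[0,0,0],"fingers":0},{"travel":[-0.002,-0.03,0],"dr":[0,0,0],"fingers":0},{"travel":[-0.0025,-0.045,0],"dr":[0,0,0],"fingers":0},{"travel":[-0.0035,-0.06,0],"dr":[0,0,0],"fingers":0},{"travel":[-0.004,-0.075,0],"dr":[0,0,0],"fingers":0},{"travel":[-0.005,-0.09,0],"dr":[0,0,0],"fingers":0},{"travel":[-0.006,-0.105,0],"dr":[0,0,0],"fingers":0},{"travel":[-0.0065,-0.12,0],"dr":[0,0,0],"fingers":0}]' 40|egrep "_pos|wrist"; python3 -c "from h import *;st()"
```

```text
tool_pos: [0.5165, -0.2025, 0.0781]
wrist_force: [-0.5, 8.0, 3.8]
tool_pos: [0.5136, -0.2504, 0.0781]
wrist_force: [-1.7, 10.8, 5.8]
t 11.48 p [ 0.5136 -0.2504  0.0781] F [-1.7 10.8  5.8] op -0.001 g 5.1 j [ -7.5  12.4 -26.   47.8 -39.6 -95.8]
[[-0.0411, -0.9986, -0.0325], [-0.7677, 0.0523, -0.6386], [0.6395, -0.0013, -0.7688]]
```

```bash
python3 -m creep '[{"travel":[-0.001,-0.015,0],"dr":[0,0,0],"fingers":0},{"travel":[-0.002,-0.03,0],"dr":[0,0,0],"fingers":0},{"travel":[-0.0025,-0.045,0],"dr":[0,0,0],"fingers":0},{"travel":[-0.0035,-0.06,0],"dr":[0,0,0],"fingers":0},{"travel":[-0.004,-0.075,0],"dr":[0,0,0],"fingers":0},{"travel":[-0.005,-0.09,0],"dr":[0,0,0],"fingers":0},{"travel":[-0.006,-0.105,0],"dr":[0,0,0],"fingers":0},{"travel":[-0.0065,-0.12,0],"dr":[0,0,0],"fingers":0}]' 40|egrep "_pos|wrist"; python3 -c "from h import *;st();s=robot.get_state();print(s['ft_torque'])"
```

```text
tool_pos: [0.5107, -0.2983, 0.0781]
wrist_force: [-3.1, 11.6, 7.6]
t 12.15 p [ 0.5107 -0.2983  0.0781] F [-3.1 11.6  7.6] op 0.001 g 5.9 j [ -12.6   12.   -26.7   43.4  -39.1 -102.5]
[[-0.0404, -0.9986, -0.0328], [-0.7676, 0.0521, -0.6388], [0.6396, -0.0006, -0.7687]]
[ 1.44705031  0.43459759 -0.55069958]
```

```bash
for i in 1 2; do python3 -m creep '[{"travel":[-0.0005,-0.004,0],"dr":[0,0,0],"fingers":0},{"travel":[-0.0005,-0.008,0],"dr":[0,0,0],"fingers":0},{"travel":[-0.0005,-0.012,0],"dr":[0,0,0],"fingers":0},{"travel":[-0.001,-0.016,0],"dr":[0,0,0],"fingers":0},{"travel":[-0.001,-0.02,0],"dr":[0,0,0],"fingers":0},{"travel":[-0.0015,-0.024,0],"dr":[0,0,0],"fingers":0},{"travel":[-0.0015,-0.028,0],"dr":[0,0,0],"fingers":0}]' 40|egrep "_pos|wrist"; done
```

```text
tool_pos: [0.51, -0.3092, 0.0781]
wrist_force: [-3.1, 11.9, 7.2]
tool_pos: [0.5093, -0.3204, 0.0781]
wrist_force: [-3.2, 12.3, 6.9]
```

```bash
for i in 1 2 3; do python3 -m creep '[{"travel":[0,-0.0025,0],"dr":[0,0,0],"fingers":0},{"travel":[0,-0.005,0],"dr":[0,0,0],"fingers":0},{"travel":[-0.0005,-0.0075,0],"dr":[0,0,0],"fingers":0},{"travel":[-0.0005,-0.01,0],"dr":[0,0,0],"fingers":0}]' 40|egrep "_pos|wrist"; done
```

```text
tool_pos: [0.5091, -0.3243, 0.078]
wrist_force: [-3.5, 13.2, 7.1]
tool_pos: [0.5089, -0.3283, 0.0781]
wrist_force: [-2.2, 12.3, 8.3]
tool_pos: [0.5087, -0.3311, 0.078]
wrist_force: [-6.8, 28.7, 17.2]
```

```bash
python3 -m creep '[{"travel":[0,-0.0025,0],"dr":[0,0,0],"fingers":0},{"travel":[0,-0.005,0],"dr":[0,0,0],"fingers":0},{"travel":[0,-0.005,0],"dr":[0,0,0],"fingers":0}]' 40|egrep "_pos|wrist"; python3 - <<'E'
from h import *
st();f=grab("side","pics/side3.png")
ex=np.array([-.0558,-.9984,0]);ey=np.array([.9984,-.0558,0]);h=np.array([.5043,-.389,.046])
print(proj(f,[h-.045*ex+.02*ey+[0,0,.05],h-.045*ex-.02*ey+[0,0,.05]]))
E
```

```text
tool_pos: [0.5087, -0.3313, 0.0779]
wrist_force: [-8.1, 38.1, 19.9]
t 14.57 p [ 0.5087 -0.3313  0.0779] F [-8.1 38.1 19.9] op -0.002 g 17.9 j [ -16.2   11.9  -26.9   40.4  -38.2 -107.3]
[[-0.0364, -0.9989, -0.0312], [-0.771, 0.0479, -0.635], [0.6357, 0.0009, -0.7719]]
[[140.75059694 317.22980696]
 [140.41270005 303.20365435]]
```

Solid against the stop at 38 N, within 3 mm of the predicted home. Backing off and taking the knob next.

```bash
python3 -m creep '[{"travel":[0.002,0.03,0],"dr":[0,0,0],"fingers":0},{"travel":[0.006,0.1,0],"dr":[0,0,0],"fingers":0},{"travel":[0.01,0.19,0],"dr":[0,0,0],"fingers":0},{"travel":[0.015,0.28,0.02],"dr":[0,0,0],"fingers":0},{"travel":[0.02,0.35,0.1],"dr":[0,0,0],"fingers":0.3},{"travel":[0.12,0.37,0.18],"dr":[0,0,0],"fingers":0.6},{"travel":[0.22,0.375,0.205],"dr":[0,0,0],"fingers":0.6},{"travel":[0.23,0.375,0.205],"dr":[0,0,0],"fingers":0.6}]' 40; python3 - <<'E'
from h import *
st();f=grab("top","pics/top4.png");s=grab("side","pics/side4.png")
for n,ff in(("top",f),("side",s)):
    x,y=proj(ff,[.598,-.233,.101])[0];v=ff["image"].max(2);x0,y0=int(x)-12,int(y)-12
    m=(v[y0:y0+25,x0:x0+25]<32).astype(np.uint8);k,l,q,c=cv2.connectedComponentsWithStats(m)
    print(n,x,y,[(q[i].tolist(),(c[i]+[x0,y0]).round(1)) for i in range(1,k) if q[i,4]>12])
E
```

```text
t: 15.28
tool_pos: [0.6061, -0.1843, 0.1634]
tool_rot: [[-0.045, -0.999, -0.027], [-0.766, 0.052, -0.641], [0.641, -0.008, -0.767]]
wrist_force: [0.0, 0.1, 0.3]
opening: 0.564
gripper_force: 0.0
t 15.28 p [ 0.6061 -0.1843  0.1634] F [0.  0.1 0.3] op 0.564 g 0.0 j [ -0.2  19.2  -5.4  67.2 -39.8 -86.4]
[[-0.0448, -0.9986, -0.0268], [-0.7661, 0.0516, -0.6406], [0.6411, -0.0082, -0.7674]]
top 453.8629138283627 211.82723682548743 [([10, 10, 6, 7, 27], array([453.7, 211.7]))]
side 191.85443009760357 329.31880875604617 []
```

```bash
python3 -m creep '[{"travel":[-0.02,-0.02,-0.02],"dr":[0,0,0],"fingers":0.6},{"travel":[-0.02,-0.06,-0.07],"dr":[0,0,0],"fingers":0.6},{"travel":[-0.02,-0.1,-0.12],"dr":[0,0,0],"fingers":0.6},{"travel":[-0.02,-0.134,-0.161],"dr":[0,0,0],"fingers":0.6},{"travel":[-0.02,-0.134,-0.161],"dr":[0,0,0],"fingers":0.6},{"travel":[-0.02,-0.134,-0.161],"dr":[0,0,0],"fingers":0.6}]' 25;python3 -m creep '[{"travel":[0,0,0],"dr":[0,0,0],"fingers":0.4},{"travel":[0,0,0],"dr":[0,0,0],"fingers":0.3},{"travel":[0,0,0],"dr":[0,0,0],"fingers":0.2},{"travel":[0,0,0],"dr":[0,0,0],"fingers":0.2},{"travel":[0,0,0],"dr":[0,0,0],"fingers":0.2},{"travel":[0,0,0],"dr":[0,0,0],"fingers":0.2},{"travel":[0,0,0],"dr":[0,0,0],"fingers":0.2}]' 25; python3 - <<'E'
from h import *
st()
# arc waypoints, shares of 0.4 m relative to start
y=np.radians(-93.2);R=np.array([[np.cos(y),-np.sin(y)],[np.sin(y),np.cos(y)]]);p=np.array([.573,-.339]);k=np.array([.5984,-.2326])
a=np.degrees(np.arctan2(*((R.T@(k-p))[::-1])));print("start",a)
w=lambda d:p+R@(.11*np.array([np.cos(np.radians(d)),np.sin(np.radians(d))]))
prev=w(a)
for d in (174,179,185,191,197,203,209,215,  221,227,233,238,242,246,249,251): print(d,((w(d)-prev)/.4).round(4)); prev=w(215) if d==215 else prev
E
```

```text
t: 15.88
tool_pos: [0.5903, -0.2398, 0.094]
tool_rot: [[-0.041, -0.998, -0.038], [-0.767, 0.056, -0.64], [0.641, 0.003, -0.768]]
wrist_force: [-1.1, -0.2, -0.9]
opening: 0.6
gripper_force: 0.0
t: 16.47
tool_pos: [0.5936, -0.2386, 0.0966]
tool_rot: [[-0.042, -0.999, -0.032], [-0.766, 0.053, -0.64], [0.641, -0.002, -0.767]]
wrist_force: [0.3, 4.8, 5.8]
opening: 0.274
gripper_force: 24.6
t 16.47 p [ 0.5936 -0.2386  0.0966] F [0.3 4.8 5.8] op 0.274 g 24.6 j [ -5.3  19.7 -13.6  54.7 -39.8 -93. ]
[[-0.0422, -0.9986, -0.0321], [-0.7661, 0.053, -0.6405], [0.6413, -0.0025, -0.7673]]
start 169.77353337950876
174 [-0.0199  0.004 ]
179 [-0.0437  0.0068]
185 [-0.0725  0.0074]
191 [-0.1012  0.005 ]
197 [-0.1295 -0.0004]
203 [-0.157  -0.0087]
209 [-0.1835 -0.0199]
215 [-0.2088 -0.0338]
221 [-0.0236 -0.0164]
227 [-0.0454 -0.0352]
233 [-0.0651 -0.0562]
238 [-0.0798 -0.0752]
242 [-0.0903 -0.0913]
246 [-0.0997 -0.108 ]
249 [-0.1059 -0.121 ]
251 [-0.1097 -0.1298]
```

```bash
python3 -m creep '[{"travel":[-0.02,0.004,0],"dr":[0,0,0],"fingers":0.2},{"travel":[-0.044,0.007,0],"dr":[0,0,0],"fingers":0.2},{"travel":[-0.072,0.007,0],"dr":[0,0,0],"fingers":0.2},{"travel":[-0.101,0.005,0],"dr":[0,0,0],"fingers":0.2},{"travel":[-0.13,0,0],"dr":[0,0,0],"fingers":0.2},{"travel":[-0.157,-0.009,0],"dr":[0,0,0],"fingers":0.2},{"travel":[-0.183,-0.02,0],"dr":[0,0,0],"fingers":0.2},{"travel":[-0.209,-0.034,0],"dr":[0,0,0],"fingers":0.2}]' 25; python3 -m creep '[{"travel":[-0.024,-0.016,0],"dr":[0,0,0],"fingers":0.2},{"travel":[-0.045,-0.035,0],"dr":[0,0,0],"fingers":0.2},{"travel":[-0.065,-0.056,0],"dr":[0,0,0],"fingers":0.2},{"travel":[-0.08,-0.075,0],"dr":[0,0,0],"fingers":0.2},{"travel":[-0.09,-0.091,0],"dr":[0,0,0],"fingers":0.2},{"travel":[-0.1,-0.108,0],"dr":[0,0,0],"fingers":0.2},{"travel":[-0.1,-0.108,0],"dr":[0,0,0],"fingers":0.2}]' 25; python3 - <<'E'
from h import *
st()
s=robot.get_state();g=(s["tool_pos"]-.004*s["tool_rot"][:,2])[:2];y=np.radians(-93.2);R=np.array([[np.cos(y),-np.sin(y)],[np.sin(y),np.cos(y)]])
v=R.T@(g-[.573,-.339]);print(v,np.hypot(*v),np.degrees(np.arctan2(v[1],v[0])))
E
```

```text
t: 17.13
tool_pos: [0.5098, -0.2527, 0.0962]
tool_rot: [[-0.042, -0.999, -0.032], [-0.766, 0.053, -0.641], [0.641, -0.003, -0.767]]
wrist_force: [4.2, 1.3, 4.4]
opening: 0.273
gripper_force: 24.6
t: 17.72
tool_pos: [0.4704, -0.2976, 0.0962]
tool_rot: [[-0.046, -0.998, -0.031], [-0.766, 0.055, -0.641], [0.641, -0.006, -0.767]]
wrist_force: [11.7, -4.5, -1.9]
opening: 0.271
gripper_force: 24.8
t 17.72 p [ 0.4704 -0.2976  0.0962] F [11.7 -4.5 -1.9] op 0.271 g 24.8 j [ -13.5    6.8  -30.5   43.8  -39.  -103.4]
[[-0.0463, -0.9984, -0.031], [-0.766, 0.0554, -0.6405], [0.6412, -0.0059, -0.7673]]
[-0.03818762 -0.10476149] 0.11150455142421156 -110.02779135166365
```

```bash
python3 -m creep '[{"travel":[0,0,0],"dr":[0,0,0],"fingers":0.4},{"travel":[0,0,0],"dr":[0,0,0],"fingers":0.55},{"travel":[0,0,0],"dr":[0,0,0],"fingers":0.55},{"travel":[0.002,0.03,0.036],"dr":[0,0,0],"fingers":0.55},{"travel":[0.005,0.09,0.11],"dr":[0,0,0],"fingers":0.5},{"travel":[0.006,0.17,0.14],"dr":[0,0,0],"fingers":0.2},{"travel":[0.006,0.17,0.14],"dr":[0,0,0],"fingers":0}]' 25; python3 -m creep '[{"travel":[0,0,0],"dr":[0,0,0],"fingers":0},{"travel":[0,0,0],"dr":[0,0,0],"fingers":0},{"travel":[0,0,0],"dr":[0,0,0],"fingers":0},{"travel":[0,0,0],"dr":[0,0,0],"fingers":0},{"travel":[0,0,0],"dr":[0,0,0],"fingers":0}]' 25; python3 -c "from h import *;st()"
```

```text
t: 18.3
tool_pos: [0.4723, -0.2253, 0.1536]
tool_rot: [[-0.04, -0.999, -0.032], [-0.767, 0.051, -0.64], [0.641, -0.002, -0.768]]
wrist_force: [1.5, -0.9, -0.6]
opening: 0.228
gripper_force: 0.0
t: 18.72
tool_pos: [0.4707, -0.2286, 0.1506]
tool_rot: [[-0.042, -0.998, -0.036], [-0.766, 0.055, -0.64], [0.641, 0.001, -0.767]]
wrist_force: [0.5, -0.0, -1.1]
opening: 0.002
gripper_force: 0.0
t 18.72 p [ 0.4707 -0.2286  0.1506] F [ 0.5 -0.  -1.1] op 0.002 g 0.0 j [ -5.5   5.1 -24.8  58.2 -39.8 -93.1]
[[-0.0419, -0.9985, -0.0362], [-0.7663, 0.0554, -0.6401], [0.6412, 0.0009, -0.7674]]
```

```bash
python3 -m creep '[{"travel":[0,0,-0.06],"dr":[0,0,0],"fingers":0},{"travel":[0,-0.02,-0.11],"dr":[0,0,0],"fingers":0},{"travel":[0,-0.05,-0.12],"dr":[0,0,0],"fingers":0},{"travel":[-0.002,-0.08,-0.12],"dr":[0,0,0],"fingers":0},{"travel":[-0.004,-0.1,-0.12],"dr":[0,0,0],"fingers":0},{"travel":[-0.006,-0.12,-0.12],"dr":[0,0,0],"fingers":0},{"travel":[-0.008,-0.14,-0.12],"dr":[0,0,0],"fingers":0},{"travel":[-0.01,-0.155,-0.12],"dr":[0,0,0],"fingers":0}]' 25|egrep "_pos|wrist"; for i in 1 2; do python3 -m creep '[{"travel":[-0.001,-0.006,0],"dr":[0,0,0],"fingers":0},{"travel":[-0.001,-0.012,0],"dr":[0,0,0],"fingers":0},{"travel":[-0.001,-0.018,0],"dr":[0,0,0],"fingers":0},{"travel":[-0.001,-0.022,0],"dr":[0,0,0],"fingers":0}]' 25|egrep "_pos|wrist"; done
```

```text
tool_pos: [0.4671, -0.2907, 0.1033]
wrist_force: [-1.1, 2.0, -0.0]
tool_pos: [0.4672, -0.2989, 0.1035]
wrist_force: [-0.5, 1.1, 0.3]
tool_pos: [0.4667, -0.3073, 0.1031]
wrist_force: [-2.8, 14.0, 5.7]
```

```bash
python3 -m creep '[{"travel":[0,-0.003,0],"dr":[0,0,0],"fingers":0},{"travel":[0,-0.006,0],"dr":[0,0,0],"fingers":0},{"travel":[0,-0.006,0],"dr":[0,0,0],"fingers":0}]' 25|egrep "_pos|wrist"; python3 -m creep '[{"travel":[0.001,0.02,0],"dr":[0,0,0],"fingers":0},{"travel":[0.006,0.09,0.02],"dr":[0,0,0],"fingers":0},{"travel":[0.006,0.18,0.08],"dr":[0,0,0],"fingers":0},{"travel":[0.006,0.27,0.15],"dr":[0,0,0],"fingers":0},{"travel":[0,0.36,0.25],"dr":[0,0,0],"fingers":0},{"travel":[-0.05,0.45,0.3],"dr":[0,0,0],"fingers":0},{"travel":[-0.1,0.5,0.35],"dr":[0,0,0],"fingers":0},{"travel":[-0.1,0.5,0.35],"dr":[0,0,0],"fingers":0}]' 25; python3 - <<'E'
from h import *
st();s=grab("side","pics/side5.png");t=grab("top","pics/top5.png")
a=cv2.resize(s["image"][260:370,85:235,::-1],(560,410),interpolation=cv2.INTER_CUBIC)
b=cv2.resize(t["image"][195:295,425:525,::-1],(240,240),interpolation=cv2.INTER_CUBIC);b=cv2.copyMakeBorder(b,0,170,0,0,cv2.BORDER_CONSTANT)
cv2.imwrite("pics/fin.png",np.hstack([a,b]))
E
```

```text
tool_pos: [0.4668, -0.3077, 0.103]
wrist_force: [-5.6, 23.4, 9.8]
t: 20.97
tool_pos: [0.4265, -0.1076, 0.2468]
tool_rot: [[-0.041, -0.999, -0.03], [-0.767, 0.051, -0.64], [0.641, -0.003, -0.768]]
wrist_force: [1.1, 0.9, -0.9]
opening: 0.001
gripper_force: 0.0
t 20.97 p [ 0.4265 -0.1076  0.2468] F [ 1.1  0.9 -0.9] op 0.001 g 0.0 j [  9.7   1.5 -16.5  82.2 -38.7 -73.7]
[[-0.0414, -0.9987, -0.0302], [-0.7666, 0.0512, -0.6401], [0.6408, -0.0034, -0.7677]]
```

View pics/fin.png

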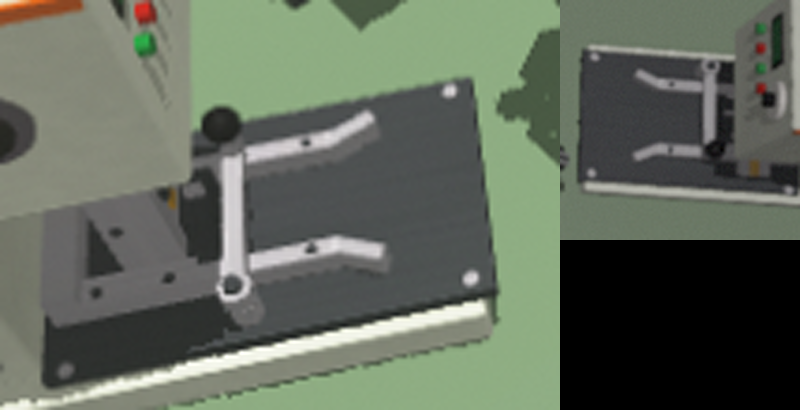

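The bar lies across the rails, with the pivot at crop (233,287) and the knob at (221,124), and the applicator is behind it under the head. A numeric check on the knob before handing in.

```bash
python3 - <<'E'
from h import *
t=grab("top");s=grab("side");P=[]
y=np.radians(-93.2);R=np.array([[np.cos(y),-np.sin(y)],[np.sin(y),np.cos(y)]]);p=np.array([.573,-.339])
e=p+R@[0,-.11]
for ff in(t,s):
    x,yy=proj(ff,[*e,.101])[0];v=ff["image"].max(2);x0,y0=int(x)-9,int(yy)-9
    m=(v[y0:y0+19,x0:x0+19]<34).astype(np.uint8);k,l,q,c=cv2.connectedComponentsWithStats(m)
    print((x,yy),[(q[i].tolist(),(c[i]+[x0,y0]).round(1)) for i in range(1,k) if q[i,4]>8])
# knob centre read from the viewed crop, side, and top
S=[(85+(221.5)/3.733-.5,260+124.5/3.727-.5)];T=[(425+(714.5-560)/2.4-.5,195+148.5/2.4-.5)]
k=tri(t,T,s,S)[0];v=R.T@(k[:2]-p);print(k,v,np.degrees(np.arctan2(v[1],v[0]))%360)
E
```

```text
(np.float64(489.12463451591276), np.float64(256.8392024481664)) [([6, 0, 10, 14, 69], array([490.8, 253.9])), ([10, 16, 8, 3, 18], array([493.3, 264.1]))]
(np.float64(143.27568453096904), np.float64(293.11513291955436)) []
[ 0.46424869 -0.33133261  0.10280993  0.00047469] [-0.00158477 -0.10900975] 269.1671008530208
```

```bash
python3 -c "from cell import robot;print(robot.hand_in())"
```

```text
the job is handed in; nothing more can be done
None
```

The applicator was pushed in until it met the rear stop, the clamp bar was swung to its end stop (about 269° of the expected 270°), and the job was handed in at about 21 s; I didn't get a clear view of the post head in the ram slot.

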